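Find the full carton of pipe fittings by weight

TASK

Two identical closed cartons of pipe fittings stand side by side on the packing bench; one is full, the other part-used. Lift the carton on the robot's left well clear of the bench to feel its weight and set it back where it stood, then lift the one on the robot's right in the same way. Set the heavier carton down gently, upright and flat in the low grey dispatch tray, and leave the lighter one standing upright on the bench where it was.

Things in the scene. Friction and masses are not known exactly. Their poses are not given: they have to be found in the camera images.
- carton_left: closed cardboard carton on the robot's left (larger y), 92 mm long (x axis, roughly away from the robot), 56 mm wide (y axis), 64 mm high, paper tape strip along its top. Origin: centre of underside, z up; starts standing on the bench. The two look alike: either one is full (0.65 to 0.95 kg), the other part-used (0.25 to 0.40 kg), weight in the middle.
- carton_right: closed cardboard carton on the robot's right (smaller y), 92 mm long (x axis, roughly away from the robot), 56 mm wide (y axis), 64 mm high, paper tape strip along its top. Origin: centre of underside, z up; starts standing on the bench. The two look alike: either one is full (0.65 to 0.95 kg), the other part-used (0.25 to 0.40 kg), weight in the middle.
- tray: low empty open grey metal tray fixed to the bench to the left or right of both cartons (a deeper cardboard box of tubes stands on the other side); 200 mm (x axis, roughly away from the robot) x 180 mm (y axis) outside, 28 mm high, walls and floor 5 mm thick. Origin: centre of underside, at bench height; z up.
There are look-alikes about, which are no part of the job. Leave any blue or purple look-alike of the carton_right alone. Leave any green look-alike of the carton_left alone.

How it is judged:
On the way, in this order (a step that is already met when the one before it is completed fails the run):
1. the left carton is lifted at least 30 mm off the bench while the right one stands in its place (height (world z) of carton_left above 0.03 m and height (world z) of carton_right below 0.012 m and distance of carton_right from where it was at the start of the episode below 0.08 m and angle between carton_right's own z axis and vertical below 0.17 rad), for 0.2 s.
2. the left carton stands in its place again and the right one is lifted at least 30 mm (height (world z) of carton_right above 0.03 m and height (world z) of carton_left below 0.012 m and distance of carton_left from where it was at the start of the episode below 0.08 m and angle between carton_left's own z axis and vertical below 0.17 rad), for 0.2 s.
At the end, for the whole second after the job is handed in: The heavier (full) carton stands upright (within 10 degrees) and flat on the floor of the grey tray, its weight on the tray (more than 5 N); the lighter one stands upright (within 10 degrees) on the bench within 80 mm of where it started; both released and at rest (((x of carton_left in the frame of tray between -0.075 and 0.075 m and y of carton_left in the frame of tray between -0.07 and 0.07 m and z of carton_left in the frame of tray below 0.015 m and angle between each of carton_left, carton_right's own z axis and vertical below 0.17 rad and contact force between carton_left and tray above 5 N and height (world z) of carton_right below 0.012 m and distance of carton_right from where it was at the start of the episode below 0.08 m) or (x of carton_right in the frame of tray between -0.075 and 0.075 m and y of carton_right in the frame of tray between -0.07 and 0.07 m and z of carton_right in the frame of tray below 0.015 m and angle between each of carton_right, carton_left's own z axis and vertical below 0.17 rad and contact force between carton_right and tray above 5 N and height (world z) of carton_left below 0.012 m and distance of carton_left from where it was at the start of the episode below 0.08 m)) and linear speed of each of carton_left, carton_right below 0.03 m/s); the robot touches nothing.
It fails at once if a carton is let go in the air and drops (more than 25 mm above the bench, out of the fingers) ((height (world z) of carton_left above 0.025 m and contact force between the fingers and carton_left below 0.1 N) or (height (world z) of carton_right above 0.025 m and contact force between the fingers and carton_right below 0.1 N)).
It fails at once if a carton is slammed into the tray (impact over 120 N) (contact force between any of carton_left, carton_right and tray above 120 N).
It also fails if it takes over 67 s, if anything falls off the work surface, if the arm or the gripper's body presses on something with over 40 N, if the wrist force passes 120 N, or if a joint passes its speed limit or range.

ROBOT

A 7-joint arm with a two-finger parallel gripper is mounted at the origin on the work surface. World frame = base frame: x ahead of the robot, y to its left, z up, the work surface at z = 0. Lengths are in m, angles in rad, forces in N, time in s.
With the tool pointing down it reaches from about 0.35 to 0.9 m from the base axis. Payload 8.1 kg.
Tool frame: the origin (TCP) lies at the very end of the fingers, on their centre line; the grasp point (between the pads) lies 19 mm behind it; z points along the fingers, x is the direction in which the jaws open and shut, and the axes are right-handed (so a half turn about z gives the same grasp; the last joint's range is limited). The gripper opens to 92 mm and grips with 3 to 60 N. Pads are 19 mm wide; open, the fingers measure 130 mm over their backs; the gripper's body (75 mm by 190 mm) begins 47 mm behind the grasp point.
Start: joints at [1.214, 0.434, 0.025, 1.573, -0.012, 1.134, -0.075], TCP at [0.157, -0.605, 0.227] pointing down, gripper open.
Joint ranges: [-2.62, 2.62], [-0.44, 2.09], [-1.27, 1.32], [0.08, 2.57], [-1.32, 4.46], [0.12, 2], [-2.74, 2.74]. Speed limits (rad/s): [2.22, 2.22, 3.01, 3.01, 3.14, 3.14, 3.14].

INTERFACE

Orientations are given as a rotation vector (axis times angle).
In Python, from cell import status, viewer, arm gives the robot as it stands.
- The arm moves only by the tool jog_arm, never from a script. Its argument "commands" is text: rows parted by semicolons, each of 7 numbers parted by spaces: the closure, from -1 (fully open) to 1 (shut), then the shift along the world's x, y, z normalised to -1 to 1, where 1 is 0.3 m, then the turn, a rotation vector about the world's x, y, z normalised to -1 to 1, where 1 is 2 pi rad. In form: jaw dx dy dz wx wy wz; .... A call has exactly 5 rows; each row shifts and turns the commanded pose from where the row before left it; what a row does not reach is not made up. A row lasts 1/10 s, in which the tool goes at most 50 mm and 8.59 degrees, less where a joint would pass 70% of its speed; a pose out of reach is approached as far as the arm can. A call with a number of a shift or a turn outside -1 to 1 is refused whole. A call with a gripper value outside its range is refused whole. The fingers move at their own pace and stop on an object; "force" is the grip in N (left out, the last holds). Time passes only in rows, so rows that do not move let the fingers close, or fill a call up. It gives the time, the measured TCP pose, the force and the opening at its end, in the units of the state.
- status.observe(): the state, without advancing time (a new reading comes with each control period).
- viewer.get_image(name): name is "side" or "top"; returns a dict with "pixels" (384x512x3 uint8, red, green, blue), "z_map" (384x512 float32, m along the optical axis (not along the pixel's ray), 0 where there is no reading), "camera_matrix" (3x3 intrinsics, pixels), "R" (3x3) and "t" (3): a world point X has camera coordinates R X + t. Camera axes: x right, y down, z forward; pixel columns grow to the right and rows downward; lengths in m; the calibration is good to about 2 mm. A picture is of the moment at which its call begins.
- arm.sign_off(): hands the job in, once; it reports no verdict.
The state is a dict: "clock": time; "joints": joint angles; "dq": joint speeds; "joint_efforts": joint torques, N m; "position": TCP position; "ee_rot": TCP orientation; "force": force on the tool from outside, world axes, zero at the start; "ft_torque": the same for the moment, N m; "width": opening from 0.0 (shut) to 1.0 (fully open).
Only numpy, scipy, OpenCV 4.12 (cv2) and the standard library are available. Lean on these libraries where they do the work, as an engineer would, in place of code of your own. Each camera call takes 0.05 s, during which the arm holds its last target. There are 200 camera calls.

## Working session

There is one attempt and no reset: what is moved stays moved. The work goes in short steps, Python scripts to look and compute and a tool call to move; the robot and the scene stay as the last step left them, time stands still between calls to the robot, and variables do not carry over. Pictures are saved under pics/ and viewed, about 8 in all and at most 12, crops included, and the job is handed in when it is done.

Besides the shell and the picture viewer there is one more tool, called by a JSON object that holds its "api" and its "payload", one argument or row to a line. jog_arm: Moves the arm, as the interface text tells. Scaled input: -1 to 1 covers 0.3 m each way for a shift and 2 pi rad each way for a turn. Its arguments: {"type":"object","properties":{"commands":{"type":"string"},"force":{"type":"number"}},"required":["commands"]}

```bash
mkdir -p pics; python3 - <<'E'
from cell import status, viewer
import cv2,numpy as np
s=status.observe()
for k in s: print(k,np.round(s[k],3))
for n in("top","side"):
    im=viewer.get_image(n); np.savez(f"pics/{n}0.npz",**im)
    cv2.imwrite(f"pics/{n}0.png",im["pixels"][:,:,::-1])
    print(n,im["camera_matrix"].round(1).tolist(),im["R"].round(3).tolist(),im["t"].round(3))
E
```

```text
clock 0.0
joints [ 1.214  0.435  0.025  1.574 -0.012  1.134 -0.075]
dq [-0.    -0.    -0.001  0.002 -0.     0.001 -0.001]
joint_efforts [ 0.0000e+00 -6.6785e+01  9.8500e-01 -3.1446e+01 -6.1000e-02  4.3000e-02
  0.0000e+00]
position [ 0.157 -0.604  0.226]
ee_rot [-2.484e+00  1.922e+00  2.000e-03]
force [0.345 0.381 0.457]
ft_torque [ 0.037 -0.013  0.006]
width 1.0
top [[384.0, 0.0, 256.8], [0.0, 384.0, 194.7], [0.0, 0.0, 1.0]] [[0.005, -1.0, 0.03], [-0.987, -0.01, -0.16], [0.161, -0.028, -0.987]] [1.000e-03 4.770e-01 1.064e+00]
side [[431.1, 0.0, 257.6], [0.0, 431.1, 192.3], [0.0, 0.0, 1.0]] [[0.988, -0.153, -0.003], [-0.095, -0.598, -0.796], [0.12, 0.787, -0.606]] [-0.454  0.078  1.027]
```

View pics/top0.png

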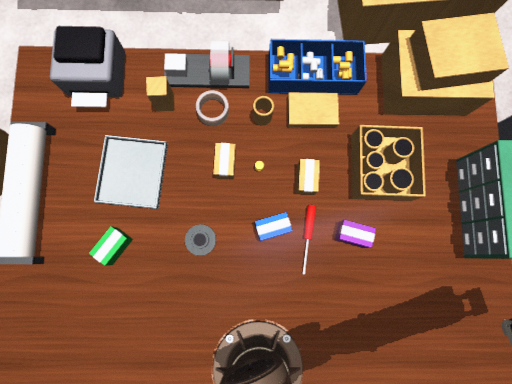

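View pics/side0.png

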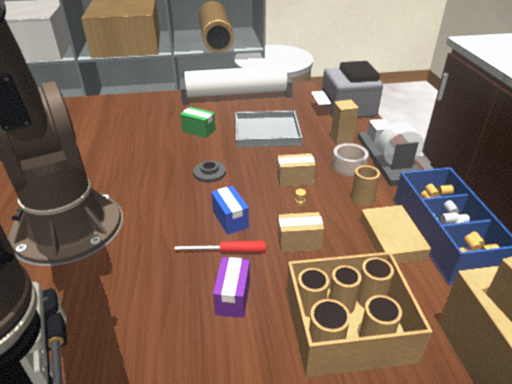

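The top view shows the plain cartons at about (225,160) on the left and (309,176) on the right, with the grey tray at (131,172). The tube box is at (390,162), and the blue, purple and green look-alikes sit nearer the robot. The side view agrees.

```bash
cat > h.py <<'E'
import numpy as np,cv2
def pts(im):
    K,R,t,z=im["camera_matrix"],im["R"],im["t"],im["z_map"]
    v,u=np.indices(z.shape); 
    c=np.stack([(u-K[0,2])/K[0,0]*z,(v-K[1,2])/K[1,1]*z,z],-1)
    return (c-t)@R
def rect(P,m):
    n,l,st,_=cv2.connectedComponentsWithStats(m.astype(np.uint8))
    i=1+np.argmax(st[1:,4]); q=P[l==i]
    (c,wh,a)=cv2.minAreaRect(q[:,:2].astype(np.float32)); return c,wh,a,np.median(q[:,2]),len(q)
def box(P,u0,u1,v0,v1,z0,z1):
    m=np.zeros(P.shape[:2],bool); m[v0:v1,u0:u1]=1
    return rect(P,m&(P[...,2]>z0)&(P[...,2]<z1))
E
python3 - <<'E'
from h import *
im=dict(np.load("pics/top0.npz")); P=pts(im)
for n,a in dict(left=(205,245,135,185,.05,.08),right=(290,328,150,200,.05,.08),tray=(85,175,125,217,.018,.04),trayfloor=(85,175,125,217,.002,.012),yellow=(250,268,155,175,.008,.1),card=(285,342,88,128,.01,.1),tubebox=(350,435,115,205,.03,.3),tubes=(250,276,92,125,.02,.2),ring=(192,232,87,127,.02,.2)).items():
    c,wh,ang,z,k=box(P,*a); print(n,np.round(c,4),np.round(wh,4),round(ang,1),round(float(z),4),k)
E
```

```text
left [0.5767 0.1006] [0.0561 0.0934] 87.2 0.064 641
right [ 0.5326 -0.1408] [0.0563 0.093 ] 86.8 0.064 651
tray [0.5467 0.374 ] [0.1823 0.2007] 84.7 0.0267 614
trayfloor [0.5488 0.3775] [0.1668 0.189 ] 84.5 0.0054 3347
yellow [ 5.663e-01 -3.000e-04] [0.0235 0.0236] 15.0 0.0341 73
card [ 0.7508 -0.1671] [0.1154 0.176 ] 0.0 0.0344 1948
tubebox [ 0.5725 -0.3707] [0.182  0.2017] 88.7 0.0801 4195
tubes [ 0.7288 -0.0103] [0.0574 0.0599] 89.4 0.0668 398
ring [0.7413 0.1403] [0.094 0.095] 46.5 0.0462 483
```

Measured: left carton (0.577, 0.101), yaw −2.8°. Right carton (0.533, −0.141), yaw −3.2°. Tray (0.547, 0.375), yaw about −5.4°. I'll travel at height to a point above the left carton, turning −17.3° so the jaws close across the carton's width.

{"api": "jog_arm", "payload": {
  "commands": "-1 0.07 0.1175 0 0 0 -0.0024;-1 0.07 0.1175 0 0 0 -0.0024;-1 0.07 0.1175 0 0 0 -0.0024;-1 0.07 0.1175 0 0 0 -0.0024;-1 0.07 0.1175 0 0 0 -0.0024",
  "force": 40
}}

```text
clock: 0.6
position: [0.2624, -0.427, 0.2265]
ee_rot: [-2.41, 2.016, 0.001]
force: [0.6, -1.1, -0.5]
width: 1.005
```

{"api": "jog_arm", "payload": {
  "commands": "-1 0.07 0.1175 0 0 0 -0.0024;-1 0.07 0.1175 0 0 0 -0.0024;-1 0.07 0.1175 0 0 0 -0.0024;-1 0.07 0.1175 0 0 0 -0.0024;-1 0.07 0.1175 0 0 0 -0.0024"
}}

```text
clock: 1.1
position: [0.3672, -0.2509, 0.2267]
ee_rot: [2.332, -2.105, -0.0]
force: [0.9, -0.6, -0.0]
width: 0.999
```

{"api": "jog_arm", "payload": {
  "commands": "-1 0.07 0.1175 0 0 0 -0.0024;-1 0.07 0.1175 0 0 0 -0.0024;-1 0.07 0.1175 0 0 0 -0.0024;-1 0.07 0.1175 0 0 0 -0.0024;-1 0.07 0.1175 0 0 0 -0.0024"
}}

```text
clock: 1.6
position: [0.4723, -0.0748, 0.2266]
ee_rot: [2.251, -2.191, -0.0]
force: [1.3, 0.3, 1.2]
width: 0.997
```

{"api": "jog_arm", "payload": {
  "commands": "-1 0.07 0.1175 0 0 0 -0.0024;-1 0.07 0.1175 0 0 0 -0.0024;-1 0.07 0.1175 0 0 0 -0.0024;-1 0.07 0.1175 0 0 0 -0.0024;-1 0.07 0.1175 0 0 0 -0.0024"
}}

```text
clock: 2.1
position: [0.5774, 0.1013, 0.2264]
ee_rot: [2.166, -2.274, -0.0]
force: [0.6, -1.2, 0.3]
width: 0.998
```

{"api": "jog_arm", "payload": {
  "commands": "-1 0 0 -0.16 0 0 0;-1 0 0 -0.16 0 0 0;-1 0 0 -0.16 0 0 0;-1 0 0 -0.13 0 0 0;-1 0 0 -0.08 0 0 0"
}}

```text
clock: 2.6
position: [0.5747, 0.0994, 0.0162]
ee_rot: [2.165, -2.271, -0.004]
force: [0.1, -0.0, 0.3]
width: 1.0
```

{"api": "jog_arm", "payload": {
  "commands": "0.5 0 0 0 0 0 0;0.5 0 0 0 0 0 0;0.5 0 0 0 0 0 0;0.5 0 0 0 0 0 0;0.5 0 0 0 0 0 0",
  "force": 40
}}

```text
clock: 3.1
position: [0.5777, 0.1, 0.021]
ee_rot: [-2.166, 2.273, -0.002]
force: [-0.0, -4.7, 2.6]
width: 0.618
```

The opening of 0.618 is about 57 mm, so the carton is gripped. Next I'll lift it 60 mm and weigh it.

{"api": "jog_arm", "payload": {
  "commands": "1 0 0 0 0 0 0;1 0 0 0.02 0 0 0;1 0 0 0.04 0 0 0;1 0 0 0.07 0 0 0;1 0 0 0.07 0 0 0"
}}

```text
clock: 3.6
position: [0.5765, 0.1, 0.0809]
ee_rot: [2.167, -2.273, -0.001]
force: [1.0, -0.1, -2.2]
width: 0.607
```

{"api": "jog_arm", "payload": {
  "commands": "1 0 0 0 0 0 0;1 0 0 0 0 0 0;1 0 0 0 0 0 0;1 0 0 0 0 0 0;1 0 0 0 0 0 0"
}}

```text
clock: 4.1
position: [0.5764, 0.0999, 0.0789]
ee_rot: [2.167, -2.273, -0.001]
force: [-0.2, 0.3, -3.0]
width: 0.608
```

```bash
python3 - <<'E'
from cell import status, viewer
from h import *
s=status.observe()
for k in("clock","position","force","ft_torque","width"): print(k,np.round(s[k],4))
im=viewer.get_image("side"); cv2.imwrite("pics/side1.png",im["pixels"][60:360,150:450,::-1])
print(status.observe()["force"])
E
```

```text
clock 4.1
position [0.5764 0.0999 0.0789]
force [-0.1861  0.288  -3.0401]
ft_torque [ 0.0638  0.0223 -0.0376]
width 0.6082
[ 0.73425917 -1.00147464 -3.20306336]
```

View pics/side1.png

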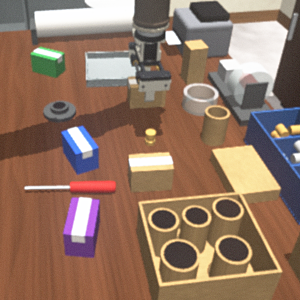

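The left carton is lifted and pulls about −3.1 N, roughly 0.32 kg. The crop shows it in the fingers at (150,95) and the right carton standing at (150,170). Now I'll set it back.

{"api": "jog_arm", "payload": {
  "commands": "1 0 0 -0.07 0 0 0;1 0 0 -0.06 0 0 0;1 0 0 -0.03 0 0 0;1 0 0 -0.02 0 0 0;1 0 0 -0.01 0 0 0"
}}

```text
clock: 4.65
position: [0.5769, 0.1001, 0.0224]
ee_rot: [2.167, -2.274, -0.0]
force: [-0.2, -0.5, -2.9]
width: 0.607
```

{"api": "jog_arm", "payload": {
  "commands": "1 0 0 -0.005 0 0 0;1 0 0 -0.003 0 0 0;1 0 0 0 0 0 0;1 0 0 0 0 0 0;1 0 0 0 0 0 0"
}}

```text
clock: 5.15
position: [0.5772, 0.1001, 0.021]
ee_rot: [-2.167, 2.273, -0.001]
force: [-2.7, -1.0, 6.7]
width: 0.615
```

It is back on the bench (+6.7 N). I'll release it and rise.

{"api": "jog_arm", "payload": {
  "commands": "-1 0 0 0 0 0 0;-1 0 0 0 0 0 0;-1 0 0 0 0 0 0;-1 0 0 0.01 0 0 0;-1 0 0 0.06 0 0 0"
}}

```text
clock: 5.65
position: [0.5756, 0.0996, 0.04]
ee_rot: [2.166, -2.272, -0.003]
force: [0.1, 0.5, 0.3]
width: 0.977
```

{"api": "jog_arm", "payload": {
  "commands": "-1 0 0 0.1 0 0 0;-1 0 0 0.12 0 0 0;-1 0 0 0.12 0 0 0;-1 0 0 0.08 0 0 0;-1 0 0 0 0 0 0"
}}

```text
clock: 6.15
position: [0.5791, 0.1007, 0.1714]
ee_rot: [-2.164, 2.27, -0.005]
force: [1.0, 0.3, 1.0]
width: 1.005
```

```bash
python3 - <<'E'
from cell import status, viewer
from h import *
im=viewer.get_image("top"); P=pts(im); cv2.imwrite("pics/top1.png",im["pixels"][:,:,::-1])
for n,a in dict(left=(200,250,130,190,.055,.072),right=(285,333,145,205,.055,.072)).items(): print(n,box(P,*a))
print(status.observe()["position"],status.observe()["force"],status.observe()["width"])
E
```

```text
left ((0.5430738925933838, 0.12552598118782043), (0.0230958703905344, 0.00875303614884615), 1.357545018196106, np.float64(0.06237086745800101), 23)
right ((0.5318968296051025, -0.15004020929336548), (0.03750283643603325, 0.09275557845830917), 89.22826385498047, np.float64(0.0639839832948448), 318)
[0.57799064 0.10035841 0.16926603] [-0.18563652 -0.05375897 -0.80427129] 0.999457366883952
```

The arm hides most of the left carton in this view. The right carton was never touched, so I'll use its first measurement and move above it.

{"api": "jog_arm", "payload": {
  "commands": "-1 -0.019 -0.1 0 0 0 0;-1 -0.019 -0.1 0 0 0 0;-1 -0.019 -0.1 0 0 0 0;-1 -0.019 -0.1 0 0 0 0;-1 -0.019 -0.1 0 0 0 0"
}}

```text
clock: 6.7
position: [0.5473, -0.0512, 0.1661]
ee_rot: [2.167, -2.273, -0.002]
force: [1.0, 0.1, 0.0]
width: 1.0
```

{"api": "jog_arm", "payload": {
  "commands": "-1 -0.019 -0.1 0 0 0 -0.001;-1 -0.019 -0.1 0 0 0 0;-1 -0.019 -0.105 0 0 0 0;-1 0 0 0 0 0 0;-1 0 0 0 0 0 0"
}}

```text
clock: 7.2
position: [0.5305, -0.1421, 0.1663]
ee_rot: [2.158, -2.282, -0.002]
force: [-0.2, 0.7, -0.8]
width: 1.002
```

```bash
python3 - <<'E'
from cell import status, viewer
from h import *
s=status.observe(); print(s["position"],s["ee_rot"],s["force"])
im=viewer.get_image("top"); P=pts(im)
print("left",box(P,200,250,130,190,.055,.072))
im=viewer.get_image("side"); cv2.imwrite("pics/side2.png",cv2.resize(im["pixels"][60:360,150:450,::-1],None,fx=1.8,fy=1.8))
E
```

```text
[ 0.53048685 -0.14211675  0.16628787] [ 2.15760339 -2.28205695 -0.0023285 ] [-0.21635589  0.71223009 -0.78236383]
left ((0.5764943361282349, 0.10109321027994156), (0.0561981238424778, 0.09240521490573883), 87.2147216796875, np.float64(0.06407071980104516), 634)
```

View pics/side2.png

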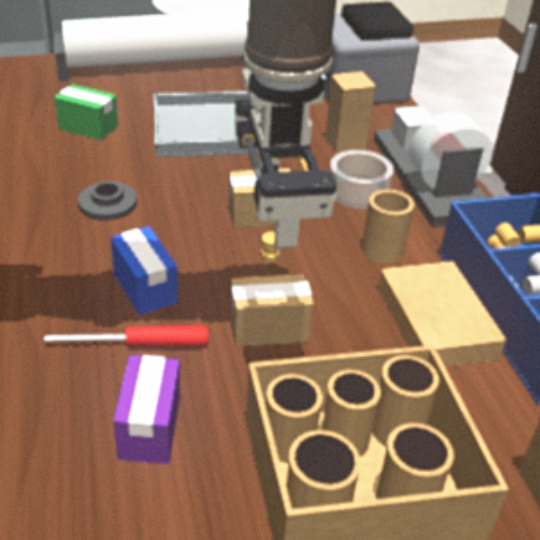

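The left carton is back at (0.576, 0.101), the same yaw as before and upright. The picture shows the gripper above the right carton, whose top is at (270,290). Next: descend, grip, lift and weigh.

{"api": "jog_arm", "payload": {
  "commands": "-1 0.006 0.003 -0.11 0 0 0;-1 0 0 -0.12 0 0 0;-1 0 0 -0.12 0 0 0;-1 0 0 -0.09 0 0 0;-1 0 0 -0.05 0 0 0"
}}

```text
clock: 7.8
position: [0.5319, -0.1386, 0.0178]
ee_rot: [2.162, -2.277, -0.005]
force: [-0.6, -0.9, 0.3]
width: 1.002
```

{"api": "jog_arm", "payload": {
  "commands": "0.5 0 0 0 0 0 0;0.5 0 0 0 0 0 0;0.5 0 0 0 0 0 0;0.5 0 0 0 0 0 0;0.5 0 0 0 0 0 0",
  "force": 50
}}

```text
clock: 8.3
position: [0.5338, -0.1412, 0.0213]
ee_rot: [-2.16, 2.281, -0.003]
force: [-0.0, -5.0, 1.9]
width: 0.615
```

{"api": "jog_arm", "payload": {
  "commands": "1 0 0 0 0 0 0;1 0 0 0.02 0 0 0;1 0 0 0.04 0 0 0;1 0 0 0.07 0 0 0;1 0 0 0.07 0 0 0"
}}

```text
clock: 8.8
position: [0.5323, -0.1401, 0.081]
ee_rot: [2.16, -2.28, -0.003]
force: [0.9, -0.4, -6.3]
width: 0.611
```

{"api": "jog_arm", "payload": {
  "commands": "1 0 0 0 0 0 0;1 0 0 0 0 0 0;1 0 0 0 0 0 0;1 0 0 0 0 0 0;1 0 0 0 0 0 0"
}}

```text
clock: 9.3
position: [0.5325, -0.1404, 0.0795]
ee_rot: [2.16, -2.28, -0.002]
force: [-0.3, -0.4, -7.3]
width: 0.61
```

```bash
python3 - <<'E'
from cell import status, viewer
from h import *
s=status.observe()
for k in("clock","position","ee_rot","force","ft_torque","width"): print(k,np.round(s[k],4))
im=viewer.get_image("side"); cv2.imwrite("pics/side3.png",cv2.resize(im["pixels"][60:360,150:450,::-1],None,fx=1.8,fy=1.8))
E
```

```text
clock 9.3
position [ 0.5325 -0.1404  0.0795]
ee_rot [ 2.16e+00 -2.28e+00 -2.00e-03]
force [-0.3198 -0.4434 -7.2889]
ft_torque [-0.0053 -0.0275  0.0183]
width 0.6101
```

View pics/side3.png

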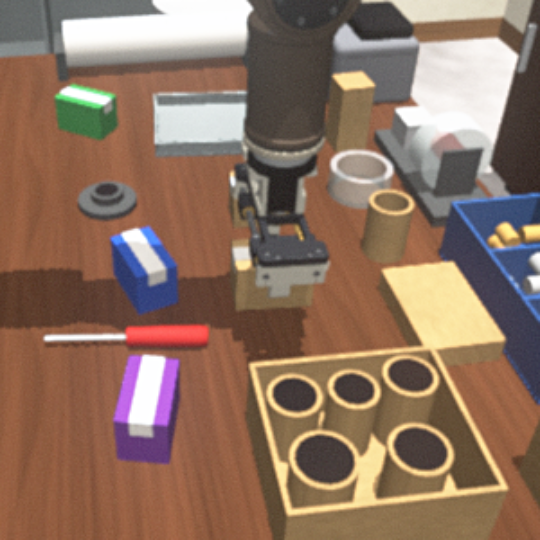

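The right carton pulls about −7.3 N, roughly 0.74 kg, so it is the full one. The picture shows it held level at (270,280) with the left carton standing behind. I'll raise it and carry it over to the tray.

{"api": "jog_arm", "payload": {
  "commands": "1 0 0 0.06 0 0 0;1 0 0 0.09 0 0 0;1 0 0 0.1 0 0 0;1 0 0 0.09 0 0 0;1 0 0 0.06 0 0 0"
}}

```text
clock: 9.85
position: [0.5336, -0.1406, 0.2021]
ee_rot: [-2.16, 2.28, -0.002]
force: [-0.3, 0.8, -8.0]
width: 0.608
```

{"api": "jog_arm", "payload": {
  "commands": "1 0.0034 0.05 0 0 0 0;1 0.0034 0.1 0 0 0 -0.001;1 0.0034 0.13 0 0 0 -0.001;1 0.0034 0.13 0 0 0 0;1 0.0034 0.13 0 0 0 0"
}}

```text
clock: 10.35
position: [0.5373, 0.0236, 0.1992]
ee_rot: [2.146, -2.293, -0.002]
force: [1.4, 0.1, -7.8]
width: 0.603
```

{"api": "jog_arm", "payload": {
  "commands": "1 0.0034 0.13 0 0 0 -0.001;1 0.0034 0.13 0 0 0 -0.001;1 0.0034 0.13 0 0 0 0;1 0.0034 0.13 0 0 0 0;1 0.0034 0.13 0 0 0 0"
}}

```text
clock: 10.85
position: [0.5421, 0.2184, 0.199]
ee_rot: [2.131, -2.306, -0.001]
force: [0.0, 0.6, -7.2]
width: 0.607
```

{"api": "jog_arm", "payload": {
  "commands": "1 0.0034 0.13 0 0 0 -0.001;1 0.0034 0.13 0 0 0 -0.001;1 0.0034 0.13 0 0 0 0;1 0.0034 0.1 0 0 0 0;1 0.0034 0.04 0 0 0 0"
}}

```text
clock: 11.35
position: [0.5456, 0.3804, 0.1987]
ee_rot: [2.122, -2.315, -0.005]
force: [-0.5, -0.5, -6.4]
width: 0.607
```

{"api": "jog_arm", "payload": {
  "commands": "1 0 0 -0.06 0 0 0;1 0 0 -0.12 0 0 0;1 0 0 -0.12 0 0 0;1 0 0 -0.12 0 0 0;1 0 0 -0.06 0 0 0"
}}

```text
clock: 11.85
position: [0.546, 0.3733, 0.0515]
ee_rot: [2.113, -2.316, -0.0]
force: [-0.6, -1.0, -7.5]
width: 0.605
```

{"api": "jog_arm", "payload": {
  "commands": "1 0 0 -0.02 0 0 0;1 0 0 -0.015 0 0 0;1 0 0 -0.01 0 0 0;1 0 0 -0.005 0 0 0;1 0 0 0 0 0 0"
}}

```text
clock: 12.35
position: [0.5488, 0.3757, 0.0422]
ee_rot: [-2.116, 2.32, -0.0]
force: [-0.3, 0.4, -7.1]
width: 0.608
```

{"api": "jog_arm", "payload": {
  "commands": "1 0 0 -0.012 0 0 0;1 0 0 -0.012 0 0 0;1 0 0 -0.008 0 0 0;1 0 0 -0.006 0 0 0;1 0 0 -0.003 0 0 0"
}}

```text
clock: 12.85
position: [0.5483, 0.3753, 0.0287]
ee_rot: [2.117, -2.321, -0.0]
force: [0.1, 0.1, -7.7]
width: 0.607
```

{"api": "jog_arm", "payload": {
  "commands": "1 0 0 -0.003 0 0 0;1 0 0 -0.003 0 0 0;1 0 0 0 0 0 0;1 0 0 0 0 0 0;1 0 0 0 0 0 0"
}}

```text
clock: 13.35
position: [0.5484, 0.3754, 0.0273]
ee_rot: [-2.117, 2.321, -0.0]
force: [-0.1, -0.3, -7.2]
width: 0.61
```

{"api": "jog_arm", "payload": {
  "commands": "1 0 0 -0.003 0 0 0;1 0 0 -0.003 0 0 0;1 0 0 0 0 0 0;1 0 0 0 0 0 0;1 0 0 0 0 0 0"
}}

```text
clock: 13.85
position: [0.5485, 0.3755, 0.0264]
ee_rot: [-2.117, 2.321, -0.0]
force: [-3.5, -2.2, 6.8]
width: 0.605
```

The force has gone from −7.2 to +6.8 N, so the carton is resting on the tray floor. I'll release it and rise.

{"api": "jog_arm", "payload": {
  "commands": "-1 0 0 0 0 0 0;-1 0 0 0 0 0 0;-1 0 0 0 0 0 0;-1 0 0 0 0 0 0;-1 0 0 0.03 0 0 0"
}}

```text
clock: 14.35
position: [0.5478, 0.3748, 0.0335]
ee_rot: [2.116, -2.319, -0.0]
force: [-0.3, 0.4, 0.4]
width: 0.978
```

{"api": "jog_arm", "payload": {
  "commands": "-1 0 0 0.1 0 0 0;-1 0 0 0.14 0 0 0;-1 0 0 0.14 0 0 0;-1 0 0 0.14 0 0 0;-1 0 0 0.08 0 0 0"
}}

```text
clock: 14.85
position: [0.5492, 0.3765, 0.2193]
ee_rot: [-2.114, 2.317, -0.0]
force: [0.3, 0.1, 0.4]
width: 0.998
```

{"api": "jog_arm", "payload": {
  "commands": "-1 -0.1 -0.12 0 0 0 0;-1 -0.1 -0.12 0 0 0 0;-1 -0.1 -0.12 0 0 0 0;-1 -0.1 -0.12 0 0 0 0;-1 0 0 0 0 0 0"
}}

```text
clock: 15.35
position: [0.4244, 0.2261, 0.2144]
ee_rot: [2.111, -2.32, 0.003]
force: [1.7, 1.0, 0.6]
width: 0.998
```

```bash
python3 - <<'E'
from cell import status, viewer
from h import *
s=status.observe(); print(s["clock"],s["position"],s["force"],s["width"])
im=viewer.get_image("top"); P=pts(im)
print("left",box(P,200,250,130,190,.055,.072)); print("tray carton",box(P,90,175,125,215,.05,.09))
m=np.zeros(P.shape[:2],bool); m[125:215,85:175]=1; m&=(P[...,2]>.05)&(P[...,2]<.09)
q=P[m]; print("top plane",np.linalg.lstsq(np.c_[q[:,:2],np.ones(len(q))],q[:,2],rcond=None)[0])
cv2.imwrite("pics/top4.png",im["pixels"][:,:,::-1])
E
```

```text
15.35 [0.42443505 0.22613796 0.21435209] [1.65039007 1.03898553 0.64014806] 0.9979617884071775
left ((0.5766477584838867, 0.1009245291352272), (0.056080035865306854, 0.09282844513654709), 86.96160125732422, np.float64(0.06395384574094029), 634)Traceback (most recent call last):
  File "<stdin>", line 5, in <module>
  File "h.py", line 13, in box
    return rect(P,m&(P[...,2]>z0)&(P[...,2]<z1))
  File "h.py", line 9, in rect
    i=1+np.argmax(st[1:,4]); q=P[l==i]
        ~~~~~~~~~^^^^^^^^^^
    return _wrapfunc(a, 'argmax', axis=axis, out=out, **kwds)
    return bound(*args, **kwds)
ValueError: attempt to get argmax of an empty sequence
```

The check found nothing over the tray, most likely because the arm hides it. I'll move the arm away to the right and look again.

{"api": "jog_arm", "payload": {
  "commands": "-1 0 -0.14 0 0 0 0;-1 0 -0.14 0 0 0 0;-1 0 -0.14 0 0 0 0;-1 0 -0.14 0 0 0 0;-1 0 -0.14 0 0 0 0"
}}

```text
clock: 15.9
position: [0.4296, 0.0206, 0.2153]
ee_rot: [-2.117, 2.319, -0.002]
force: [-0.6, 0.3, -0.1]
width: 0.995
```

{"api": "jog_arm", "payload": {
  "commands": "-1 0 -0.14 0 0 0 0;-1 0 -0.14 0 0 0 0;-1 0 -0.14 0 0 0 0;-1 0 0 0 0 0 0;-1 0 0 0 0 0 0"
}}

```text
clock: 16.4
position: [0.4295, -0.1048, 0.2149]
ee_rot: [-2.115, 2.322, -0.001]
force: [-0.2, 1.2, -0.3]
width: 1.002
```

```bash
python3 - <<'E'
from cell import status, viewer
from h import *
s=status.observe(); print(s["clock"],s["position"],s["force"],s["width"])
im=viewer.get_image("top"); P=pts(im)
cv2.imwrite("pics/top5.png",im["pixels"][:,:,::-1])
m=np.zeros(P.shape[:2],bool); m[125:215,85:175]=1; m&=(P[...,2]>.05)&(P[...,2]<.09)
print(m.sum())
if m.sum():
    print(rect(P,m)); q=P[m]; print("plane",np.linalg.lstsq(np.c_[q[:,:2],np.ones(len(q))],q[:,2],rcond=None)[0])
E
```

```text
16.4 [ 0.42952545 -0.10484287  0.21488574] [-0.22847719  1.22198467 -0.25526028] 1.0021939779505509
730
((0.5467512011528015, 0.37576088309288025), (0.057309821248054504, 0.09355270117521286), 84.0839614868164, np.float64(0.0689684450334897), 730)
plane [0.01730441 0.07081119 0.03219298]
```

View pics/top5.png

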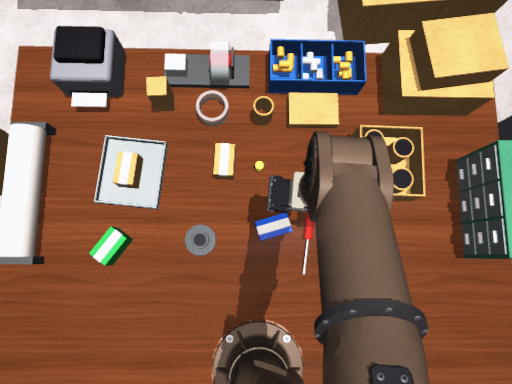

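The full carton stands in the tray at (126,168), centred, with its top at 0.069 m, which is floor plus 64 mm. The lighter one stands at (225,160), and the arm is clear of everything. Handing in.

```bash
python3 -c "
from cell import arm
print(arm.sign_off())"
```

```text
the job is handed in; nothing more can be done
None
```

The full carton is in the grey tray, the lighter one is back where it stood, and I handed the job in after about 16.5 s of the 67 s; no verdict was reported.

- **Weighing:** I lifted the left carton 60 mm and it pulled 3.1 N (about 0.32 kg). I set it back, and it measured within about 1 mm of where it started. I then lifted the right carton 60 mm and it pulled 7.3 N (about 0.74 kg), so the right one is the full carton.
- **Placing:** I lowered the right carton slowly until the force went from −7.2 to +6.8 N, then released it.
- **Last checks:** The carton in the tray is at (0.547, 0.376), within a few millimetres of the tray centre. Its top is at 0.069 m, which means it sits on the tray floor. The gripper was open and in free air.
- **Checks that failed or disagreed:**
  - My first look at the tray found no carton because the arm was in the way. The second look, with the arm moved aside, found it.
  - A rough plane fit to the carton's top showed about 4° of tilt. That is probably because some side-face pixels were included, and it is within the 10° limit either way. I didn't check it further.

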